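Fetch the pressing weight from behind the bottles

ROBOT

A 6-joint arm with a two-finger parallel gripper is mounted at the origin on the work surface. World frame = base frame: x ahead of the robot, y to its left, z up, the work surface at z = 0. Lengths are in m, angles in rad, forces in N, time in s.
With the tool pointing down it reaches from about 0.25 to 0.725 m from the base axis. Payload 9.7 kg.
Tool frame: the origin (TCP) lies on the centre line of the jaws, within the pads' length; the fingertips stand 8 mm ahead of it and the grasp point (between the pads) lies 11 mm behind it; z points along the fingers, y is the line along which they close (so a half turn about z gives the same grasp; the last joint's range is limited). The gripper opens to 85 mm and grips with 20 to 120 N. Pads are 22 mm wide; open, the fingers measure 114 mm over their backs; the gripper's body (76 mm by 85 mm) begins 54 mm behind the grasp point. The pads swing forward as they close: fully open they stand 13 mm farther back than shut.
Start: joints at [1.297, 0.087, 0.176, 1.66, 0, 1.571], TCP at [0.149, 0.53, 0.239] pointing down, gripper open.
Joint ranges: [-3.13, 3.13], [-0.85, 1.81], [-1.15, 1.24], [-2.2, 2.28], [-1.44, 1.52], [-3.14, 3.14]. Speed limits (rad/s): [2.22, 2.22, 2.57, 3.14, 3.14, 3.14].

INTERFACE

Orientations are given as a unit quaternion [x, y, z, w].
In Python, from plant import r, imaging, ticket gives the robot as it stands.
- The arm moves only by the tool step_arm, never from a script. Its argument "commands" is a list of rows, each a list of 4 numbers: the shift along the tool's x, y, z in units of 50 mm (1.0 is 50 mm), then the turn about the tool's z in units of 6 degrees (1.0 is 6 degrees). In form: [[x, y, z, turn], ...]. A call has 1 to 20 rows; each row is the pose to reach, as a shift and turn from the pose commanded when the call began, along the tool's axes at that moment; what a row does not reach only later rows make up. A row lasts 1/10 s, in which the tool goes at most 50 mm and 8.59 degrees, less where a joint would pass 70% of its speed; a pose out of reach is approached as far as the arm can. A call with a gripper value outside its range is refused whole. "jaw" is the opening in per cent of the stroke, from 0 (shut) to 100 (fully open), set as the call begins (left out, the last holds). The fingers move at their own pace and stop on an object; "newtons" is the grip in N (left out, the last holds). Time passes only in rows, so rows that repeat a pose let the fingers close. It gives the time, the measured TCP pose, the force, the opening and the grip force at its end, in the units of the state.
- r.get_obs(): the state, without advancing time (a new reading comes with each control period).
- imaging.camera(name): name is "side" or "top" or "wrist"; returns (picture, depth): 420x560x3 uint8, red, green, blue; 420x560 float32, m along the optical axis (not along the pixel's ray), 0 where there is no reading.
- imaging.camera_info(name): a dict with "K" (3x3 intrinsics, pixels), "world_from_camera" (4x4, takes a point from camera to world coordinates); the wrist camera has in their place "mount" (4x4, takes a point from camera to tool coordinates, whose origin is the TCP and whose axes are the flange's). Camera axes: x right, y down, z forward; pixel columns grow to the right and rows downward; lengths in m; the calibration is good to about 2 mm. A picture is of the moment at which its call begins: read the wrist's pose just before it. camera_info takes no time and is no camera call.
- ticket.finish_job(): hands the job in; it is judged then, once.
The state is a dict: "t": time; "joints": joint angles; "qd": joint speeds; "joint_efforts": joint torques, N m; "position": TCP position; "ee_rot": TCP orientation; "ft_force": force on the tool from outside, world axes, zero at the start; "torque": the same for the moment, N m; "gripper_width": finger opening in m; "grasp_force": force on a finger pad.
Only numpy, scipy, OpenCV 4.12 (cv2) and the standard library are available. Lean on these libraries where they do the work, as an engineer would, in place of code of your own. Each camera call takes 0.05 s, during which the arm holds its last target. There are 200 camera calls.

TASK

Fetch the brass pressing weight out of the supply crate: first clear the two bottles and the spray can that hem it in, standing all three upright on the grey felt mat, then set the weight down in the middle of the small wooden pressing board on the open ledger. After that put both bottles and the can back, each upright in the middle of the same bay of the crate that it came from. Set everything down gently without dropping it, tip nothing over, and leave the magnifier on the other page and the brush where they lie.

Things in the scene. Friction and masses are not known exactly. Their poses are not given: they have to be found in the camera images.
- crate: Fixed open plywood crate, 174 x 174 mm outside, 40 mm high, with one divider each way: four square bays of 78 x 78 mm inside. Walls, dividers and floor are 6 mm thick. Origin at the centre of the underside; the bay centres lie at (+-42, +-42) mm along its own x and y; the bay floors are 6 mm above the origin. Each bay holds one thing at the start. It may stand left or right of the robot, turned up to 0.25 rad
- mat: Fixed flat grey felt mat, 280 mm along its own x, 130 mm along its own y, 3 mm thick; the side area, across the table from the crate. Origin at the centre of the underside. There is room for three things in a row along x, 90 mm apart
- ledger: Fixed open ledger on a black support board, 250 (own x) x 320 (own y) mm in all. The gutter runs along its own x through the middle, one flat page on each side, page tops 48 mm above the table. Origin at the centre of the underside, on the table
- board: Fixed small pressing board of brown wood, 80 x 80 x 12 mm, lying flat on one page of the ledger (left or right). Origin at the centre of its underside, 48 mm above the table; its top is 60 mm above the table
- weight: Loose solid brass pressing weight, about 0.82 kg: cylinder 52 mm in diameter, 42 mm high, then a 20 mm neck, then a straight round knob 24 mm in diameter from 49 to 78 mm above the underside, to hold it by. 78 mm high in all. Origin at the centre of its underside. Stands in one of the two bays of the crate on the crate's own +x side (away from the robot)
- round_bottle: Loose closed amber glass bottle with round body, 66 mm in diameter, sloping shoulder from 92 to 110 mm, black cap 38 mm in diameter from 114 to 146 mm above the underside (146 mm high in all), about 0.3 kg. Origin at the centre of its underside
- square_bottle: Loose closed white plastic bottle with square body, 56 x 56 mm (sides along its own x and y), 94 mm to the shoulder, round white cap 40 mm in diameter from 105 to 138 mm above the underside (138 mm high in all), about 0.28 kg. Origin at the centre of its underside
- spray_can: Loose slim aluminium spray can, 50 mm in diameter, shoulder from 104 to 117 mm, firm grey cap 35 mm in diameter from 117 to 154 mm above the underside (154 mm high in all), about 0.22 kg. Origin at the centre of its underside
- magnifier: Loose glass dome magnifier in a black ring, 58 mm in diameter, 31 mm high, lying on the ledger's page that does not carry the pressing board. Origin at the centre of its underside. To be left alone
- brush: Loose wide wash brush lying flat on the table in front of the ledger, 54 mm wide (own x), from -81 to +69 mm along its own y, 14 mm high. Origin at table height under its middle. To be left alone

How it is judged:
On the way, in this order (a step that is already met when the one before it is completed fails the run):
1. both bottles and the spray can stand upright on the felt mat at the same time (x of round_bottle in the frame of mat between -0.13 and 0.13 m and y of round_bottle in the frame of mat between -0.055 and 0.055 m and height (world z) of each of round_bottle, square_bottle, spray_can below 0.008 m and angle between each of round_bottle, square_bottle, spray_can's own z axis and vertical below 0.1 rad and linear speed of each of round_bottle, square_bottle, spray_can below 0.03 m/s and x of square_bottle in the frame of mat between -0.13 and 0.13 m and y of square_bottle in the frame of mat between -0.055 and 0.055 m and x of spray_can in the frame of mat between -0.13 and 0.13 m and y of spray_can in the frame of mat between -0.055 and 0.055 m), for 0.2 s.
2. the weight stands in the middle of the pressing board (horizontal distance between weight and board below 0.015 m and z of weight in the frame of board between 0.008 and 0.016 m and angle between weight's own z axis and vertical below 0.08 rad and linear speed of weight below 0.02 m/s), for 0.2 s.
At the end, for the whole second after the job is handed in: The weight stands upright and at rest on the pressing board, its axis within 15 mm of the board's centre, and both bottles and the spray can stand upright and at rest on the floor of the bays they came from, each within 15 mm of where it stood at the start (all of step 2 and distance of each of round_bottle, square_bottle, spray_can from where it was at the start of the episode below 0.015 m and angle between each of round_bottle, square_bottle, spray_can's own z axis and vertical below 0.08 rad and linear speed of each of round_bottle, square_bottle, spray_can below 0.02 m/s); the robot touches nothing.
It fails at once if a bottle or the spray can is tipped over (angle between any of round_bottle, square_bottle, spray_can's own z axis and vertical above 0.7 rad).
It fails at once if the weight is let go while still 8 mm or more above the pressing board (horizontal distance between weight and board below 0.06 m and z of weight in the frame of board above 0.02 m and contact force between weight and the fingers below 0.2 N).
It fails at once if a bottle or the spray can is let go with its underside more than 25 mm above the table ((height (world z) of round_bottle above 0.025 m and contact force between round_bottle and the fingers below 0.2 N) or (height (world z) of square_bottle above 0.025 m and contact force between square_bottle and the fingers below 0.2 N) or (height (world z) of spray_can above 0.025 m and contact force between spray_can and the fingers below 0.2 N)).
It fails at once if the magnifier is moved by more than 20 mm (distance of magnifier from where it was at the start of the episode above 0.02 m).
It fails at once if the brush is moved by more than 30 mm (distance of brush from where it was at the start of the episode above 0.03 m).
It also fails if it takes over 152 s, if anything falls off the work surface, if the arm or the gripper's body presses on something with over 40 N, if the wrist force passes 120 N, or if a joint passes its speed limit or range.

## Working session

There is one attempt and no reset: what is moved stays moved. The work goes in short steps, Python scripts to look and compute and a tool call to move; the robot and the scene stay as the last step left them, time stands still between calls to the robot, and variables do not carry over. Pictures are saved under pics/ and viewed, at most 14 in all, crops included, and the job is handed in when it is done.

Besides the shell and the picture viewer there is one more tool, called as name(argument=value, ...) on one line, values as JSON. step_arm: Moves the arm, as the interface text tells. Its arguments: {"type":"object","properties":{"commands":{"type":"array"},"jaw":{"type":"number"},"newtons":{"type":"number"}},"required":["commands"]}

```bash
ls; mkdir -p pics
cat > h.py <<'E'
from plant import r, imaging, ticket
import numpy as np, cv2
def shot(n,name):
    p,d=imaging.camera(n); cv2.imwrite(f'pics/{name}.png',cv2.cvtColor(p,cv2.COLOR_RGB2BGR)); np.save(f'pics/{name}.npy',d); return p,d
def pts(n,d):
    i=imaging.camera_info(n);K=np.array(i['K']);T=np.array(i['world_from_camera'])
    v,u=np.mgrid[:d.shape[0],:d.shape[1]]
    c=np.stack([(u-K[0,2])/K[0,0]*d,(v-K[1,2])/K[1,1]*d,d],-1)
    return c@T[:3,:3].T+T[:3,3]
E
python3 - <<'E'
from h import *
for n in('top','side'):
    p,d=shot(n,n+'0'); W=pts(n,d); np.save(f'pics/{n}0W.npy',W)
    print(np.round(imaging.camera_info(n)['world_from_camera'],3))
o=r.get_obs();print(o)
E
```

```text
pics
[[-0.012 -0.989  0.15   0.384]
 [-1.     0.01  -0.019  0.004]
 [ 0.017 -0.15  -0.988  1.004]
 [ 0.     0.     0.     1.   ]]
[[ 0.988 -0.103  0.113  0.408]
 [-0.152 -0.589  0.794 -0.949]
 [-0.015 -0.801 -0.598  0.802]
 [ 0.     0.     0.     1.   ]]
{'t': 0.1, 'joints': array([ 1.29699090e+00,  8.74065139e-02,  1.75209726e-01,  1.65980762e+00,
       -5.59955175e-06,  1.57078983e+00]), 'qd': array([-0.00035484, -0.00247082,  0.00166483,  0.00067544, -0.00061628,
       -0.00058287]), 'joint_efforts': array([ 3.96957903e-04, -5.21561873e+01,  4.65654051e+01,  1.60446041e-02,
       -1.12783229e-05,  7.14502249e-06]), 'position': array([0.14866569, 0.52931855, 0.2386513 ]), 'ee_rot': array([ 1.36472226e-01,  9.90643713e-01, -5.98771663e-04, -7.96652220e-05]), 'ft_force': array([-0.50986189,  0.27832936, -0.56694993]), 'torque': array([0.01213766, 0.02641538, 0.0477994 ]), 'grasp_force': 0.0, 'gripper_width': 0.08549136330124622}
```

View pics/top0.png

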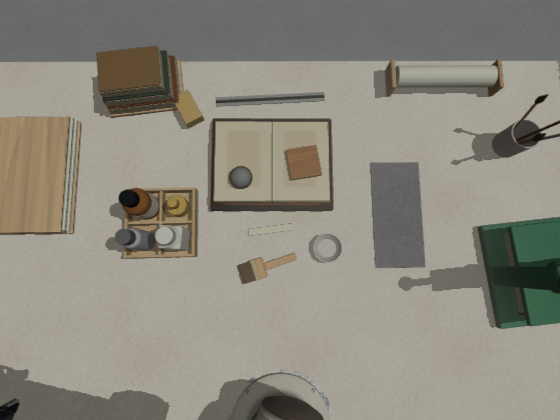

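View pics/side0.png

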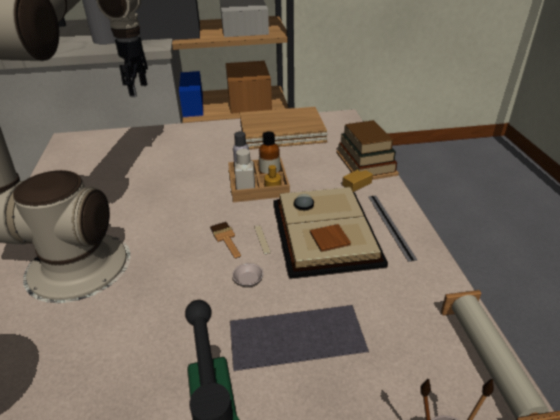

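The top view shows the crate at left around (160,223). It holds the round bottle (130,198) far-left, the can (125,237) near-left, the square bottle (167,235) near-right and the weight (176,203) far-right. The board is at (303,162), the magnifier at (241,177) on the left page, the mat at (397,215), and the brush at (265,267).

Run:
```python
from h import *
W=np.load('pics/top0W.npy'); p=cv2.imread('pics/top0.png')
def reg(u0,u1,v0,v1,z0,z1,n):
    m=np.zeros(W.shape[:2],bool); m[v0:v1,u0:u1]=1
    m&=(W[...,2]>z0)&(W[...,2]<z1); q=W[m]
    if len(q)<3: print(n,len(q)); return
    (c,s,a)=cv2.minAreaRect(q[:,:2].astype(np.float32)*1000)
    print(n,len(q),'med',np.round(np.median(q,0),4),'rect',np.round(c,1),np.round(s,1),round(a,1))
reg(100,160,180,220,.138,.16,'round cap')
reg(100,150,220,260,.145,.165,'can cap')
reg(145,195,215,260,.128,.145,'sq cap')
reg(145,195,215,260,.085,.10,'sq shoulder')
reg(155,200,188,220,.075,.092,'knob')
reg(155,200,188,220,.042,.056,'wbody')
reg(110,210,180,265,.034,.046,'crate rim')
reg(275,330,135,190,.056,.066,'board')
reg(225,260,160,195,.055,.09,'magn')
reg(200,340,110,220,.042,.053,'ledger')
# mat by colour
g=cv2.cvtColor(p,cv2.COLOR_BGR2GRAY); m=np.zeros(g.shape,bool); m[150:280,360:435]=g[150:280,360:435]<105
m=cv2.morphologyEx(m.astype(np.uint8),cv2.MORPH_OPEN,np.ones((5,5)))>0
q=W[m]; print('mat',len(q),np.median(q,0),cv2.minAreaRect(q[:,:2].astype(np.float32)*1000))
reg(230,300,245,290,.006,.03,'brush')
reg(305,345,230,265,.005,.1,'cup')
c=cv2.resize(p[175:265,105:210],None,fx=7,fy=6,interpolation=cv2.INTER_CUBIC);cv2.imwrite('pics/crop1.png',c)
```

```text
round cap 255 med [0.535  0.337  0.1519] rect [536.1 338.6] [36.7 36.9] 49.0
can cap 232 med [0.4486 0.3383 0.1599] rect [447.9 340.8] [32.9 34.3] 0.4
sq cap 205 med [0.4511 0.2532 0.1434] rect [451.3 255.4] [38.2 37.9] 30.1
sq shoulder 156 med [0.4437 0.2379 0.0976] rect [452.8 272.6] [90. 56.] 85.2
knob 80 med [0.5353 0.256  0.0838] rect [534.5 256.3] [22.1 21.3] 0.5
wbody 281 med [0.5331 0.2516 0.048 ] rect [540.9 261.5] [98.9 74.3] 89.6
crate rim 937 med [0.4936 0.2849 0.0393] rect [493.1 298.3] [174.1 175.6] 0.7
board 962 med [ 0.6389 -0.0644  0.0602] rect [640.2 -64.8] [80.8 80. ] 9.1
magn 407 med [0.5991 0.0933 0.0714] rect [602.1  94.3] [56.2 56.8] 62.1
ledger 7715 med [0.6529 0.0256 0.0482] rect [648.3  16. ] [294.6 212.6] 89.5
mat 4876 [ 0.50580309 -0.31151853  0.00321285] ((511.37811279296875, -186.46827697753906), (379.53662109375, 277.31494140625), 89.89082336425781)
brush 775 med [0.3794 0.0534 0.012 ] rect [361.3  31. ] [ 85.8 157.6] 6.5
cup 484 med [ 0.4261 -0.1273  0.0114] rect [ 425.2 -114. ] [77.3 96.6] 5.5
```

View pics/crop1.png

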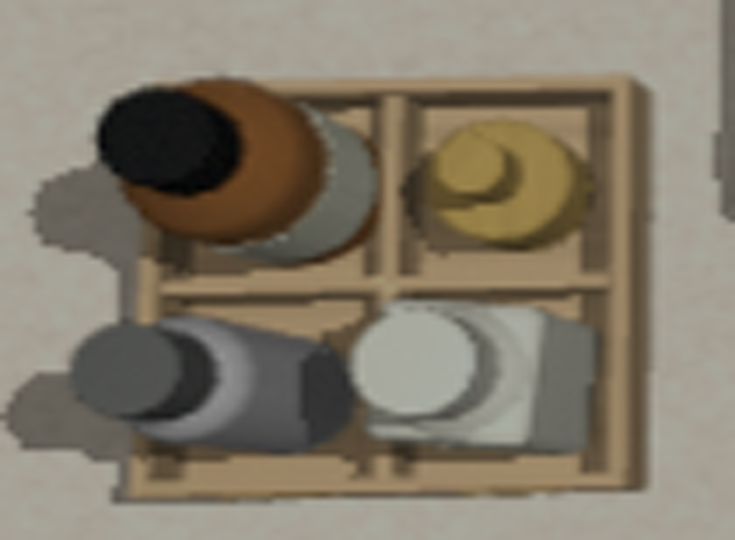

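Run:
```python
from h import *
T=np.load('pics/top0W.npy'); S=np.load('pics/side0W.npy')
for u,v in [(405,283),(445,283),(540,278),(490,230),(372,163),(417,163),(424,267),(377,267)]: print('top',u,v,T[v,u].round(3))
for u,v in [(198,312),(203,345),(210,400),(230,316),(355,308),(366,350),(236,363)]: print('side',u,v,S[v,u].round(3))
q=np.concatenate([T.reshape(-1,3),S.reshape(-1,3)])
m=(q[:,0]>.3)&(q[:,0]<.72)&(q[:,1]>-.45)&(q[:,1]<-.18)&(q[:,2]>.015)&(q[:,2]<.6); print(m.sum(), q[m].min(0) if m.any() else '', q[m].max(0) if m.any() else '')
```

```text
top 405 283 [ 0.332 -0.324  0.001]
top 445 283 [ 0.33  -0.429 -0.002]
top 540 278 [ 0.349 -0.538  0.206]
top 490 230 [ 0.464 -0.547  0.021]
top 372 163 [ 0.649 -0.252  0.006]
top 417 163 [ 0.648 -0.374  0.005]
top 424 267 [ 0.372 -0.377 -0.002]
top 377 267 [ 0.373 -0.252  0.006]
side 198 312 [ 0.349 -0.522  0.337]
side 203 345 [ 0.354 -0.573  0.333]
side 210 400 [ 0.362 -0.654  0.34 ]
side 230 316 [ 0.377 -0.234 -0.002]
side 355 308 [ 0.659 -0.258 -0.001]
side 366 350 [ 0.65  -0.375  0.001]
side 236 363 [ 0.382 -0.361 -0.001]
0
```

step_arm(commands=[[0,0,-0.2,-0.9],[0,0,-0.4,-1.8],[0,0,-0.4,-2.61],[0,0,-0.4,-2.61]], jaw=75)

```text
t: 0.5
position: [0.1487, 0.5295, 0.2592]
ee_rot: [-0.0, 1.0, -0.0, -0.0]
ft_force: [0.7, 0.3, 0.2]
gripper_width: 0.064
grasp_force: 0.0
```

step_arm(commands=[[-0.3,-0.15,0,0],[-0.8,-0.4,0,0],[-1.4,-0.7,0,0],[-2,-1,0,0],[-2.6,-1.3,0,0],[-3.2,-1.6,0,0],[-3.8,-1.9,0,0],[-4.4,-2.2,0,0],[-5,-2.5,0,0],[-5.6,-2.8,0,0],[-6.2,-3.1,0,0],[-6.8,-3.4,0,0],[-7.3,-3.6,0,0],[-7.6,-3.75,0,0],[-7.74,-3.81,0,0],[-7.74,-3.81,0.4,0],[-7.74,-3.81,0.8,0],[-7.74,-3.81,1.2,0],[-7.74,-3.81,1.4,0],[-7.74,-3.81,1.4,0]])

```text
t: 2.5
position: [0.5346, 0.3389, 0.188]
ee_rot: [0.0, 1.0, -0.001, -0.001]
ft_force: [0.1, 0.4, -1.0]
gripper_width: 0.0639
grasp_force: 0.0
```

Run:
```python
from h import *
print(r.get_obs()['position'],imaging.camera_info('wrist'))
shot('wrist','w1')
```

```text
[0.53457046 0.33893858 0.18797696] {'K': array([[347.80068699,   0.        , 283.81413849],
       [  0.        , 347.80068699, 207.32908647],
       [  0.        ,   0.        ,   1.        ]]), 'mount': array([[ 4.84171748e-04, -9.65540869e-01, -2.60251026e-01,
         6.53909305e-02],
       [ 9.99999683e-01,  3.03129735e-04,  7.35779797e-04,
         3.18926491e-04],
       [-6.31535639e-04, -2.60251300e-01,  9.65540710e-01,
        -1.35189540e-01],
       [ 0.00000000e+00,  0.00000000e+00,  0.00000000e+00,
         1.00000000e+00]])}
```

View pics/w1.png

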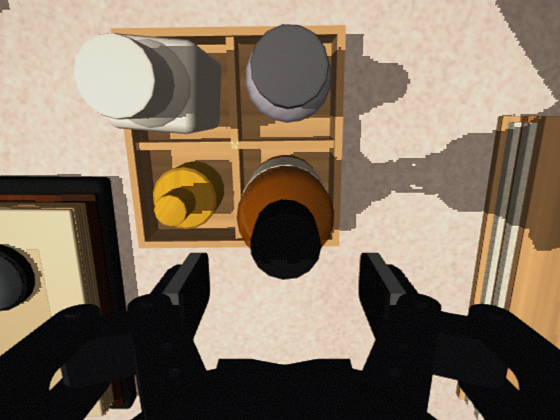

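The wrist view shows the round bottle's black cap centred between the jaws: cap at column 286, fingers at 208 and 360. I'll descend and grip.

step_arm(commands=[[-0.02,0,0.3,0],[-0.02,0,0.6,0],[-0.02,0,0.9,0],[-0.02,0,1.1,0],[-0.02,0,1.16,0],[-0.02,0,1.16,0]])

```text
t: 3.15
position: [0.5365, 0.3387, 0.1309]
ee_rot: [0.0, 1.0, -0.0, -0.0]
ft_force: [-0.8, -0.7, -0.3]
gripper_width: 0.0642
grasp_force: 0.0
```

step_arm(commands=[[0,0,0,0],[0,0,0,0],[0,0,0,0],[0,0,0,0],[0,0,0,0],[0,0,0,0]], jaw=20, newtons=45)

```text
t: 3.75
position: [0.537, 0.3391, 0.1323]
ee_rot: [0.0, 1.0, 0.0, 0.001]
ft_force: [-0.4, 0.5, 6.5]
gripper_width: 0.0366
grasp_force: 45.6
```

step_arm(commands=[[0,0,-0.1,0],[0,0,-0.4,0],[0,0,-0.9,0],[0,0,-1.4,0],[0,0,-1.9,0],[0,0,-2.2,0],[0,0,-2.3,0],[0,-0.2,-2.3,0],[0,-0.6,-2.3,0],[0,-1.1,-2.3,0],[0,-1.7,-2.3,0],[0,-2.3,-2.3,0],[0,-2.9,-2.3,0],[0,-3.5,-2.3,0],[0,-4.1,-2.3,0],[0,-4.7,-2.3,0],[0,-5.3,-2.3,0],[0,-5.9,-2.3,0],[0,-6.4,-2.3,0],[0,-6.8,-2.3,0]])

```text
t: 5.75
position: [0.5355, -0.0032, 0.2451]
ee_rot: [0.001, 1.0, -0.0, -0.001]
ft_force: [-0.3, 1.0, -3.0]
gripper_width: 0.037
grasp_force: 45.7
```

step_arm(commands=[[-0.05,-0.3,0,0],[-0.1,-0.8,0,0],[-0.2,-1.4,0,0],[-0.3,-2,0,0],[-0.4,-2.6,0,0],[-0.6,-3.2,0,0],[-0.8,-3.8,0,0],[-0.95,-4.4,0,0],[-1.1,-5,0,0],[-1.2,-5.5,0,0],[-1.27,-5.9,0,0],[-1.29,-6.15,0,0],[-1.29,-6.24,0,0],[-1.29,-6.24,0,0]])

```text
t: 7.15
position: [0.6006, -0.3133, 0.2458]
ee_rot: [0.0, 1.0, 0.0, -0.0]
ft_force: [-1.0, 1.5, -3.0]
gripper_width: 0.0366
grasp_force: 45.7
```

step_arm(commands=[[0,0,0.2,0],[0,0,0.6,0],[0,0,1.0,0],[0,0,1.4,0],[0,0,1.8,0],[0,0,2.05,0],[0,0,2.2,0],[0,0,2.27,0],[0,0,2.3,0],[0,0,2.33,0],[0,0,2.33,0]])

```text
t: 8.25
position: [0.601, -0.3133, 0.1303]
ee_rot: [0.0, 1.0, -0.0, 0.0]
ft_force: [-0.8, -0.1, -3.1]
gripper_width: 0.0369
grasp_force: 45.8
```

step_arm(commands=[[0,0,0.03,0],[0,0,0.05,0],[0,0,0.05,0]])

```text
t: 8.55
position: [0.6013, -0.3134, 0.1294]
ee_rot: [0.0, 1.0, -0.001, 0.001]
ft_force: [-1.3, 1.8, 6.5]
gripper_width: 0.0366
grasp_force: 46.6
```

step_arm(commands=[[0,0,0,0],[0,0,0,0],[0,0,0,0],[0,0,0,0],[0,0,-0.3,0],[0,0,-0.8,0],[0,0,-1.4,0],[0,0,-1.9,0],[0.2,0.6,-2,0],[0.4,1.4,-2,0],[0.6,2.2,-2,0],[0.8,3.0,-2,0],[1,3.8,-2,0],[1.2,4.6,-2,0],[1.4,5.4,-2,0],[1.6,6.2,-2,0],[1.8,7,-2,0],[2,7.8,-2,0],[2.2,8.6,-2,0],[2.3,9.2,-2,0]], jaw=75)

```text
t: 10.55
position: [0.4852, 0.1489, 0.2289]
ee_rot: [-0.0, 1.0, 0.0, 0.001]
ft_force: [0.4, 0.3, -0.1]
gripper_width: 0.0641
grasp_force: 0.0
```

step_arm(commands=[[0.2,0.5,0,0],[0.35,1.1,0,0],[0.5,1.6,0,0],[0.63,1.95,0,0],[0.69,2.12,0,0],[0.69,2.12,0,0],[0.69,2.12,0.5,0],[0.69,2.12,1.0,0],[0.69,2.12,1.5,0],[0.69,2.12,1.9,0],[0.69,2.12,2.1,0],[0.69,2.12,2.14,0],[0.69,2.12,2.14,0]])

```text
t: 11.85
position: [0.452, 0.2526, 0.121]
ee_rot: [0.0, 1.0, 0.0, 0.0]
ft_force: [-0.3, -0.0, -0.2]
gripper_width: 0.0642
grasp_force: 0.0
```

step_arm(commands=[[0,0,0,0],[0,0,0,0],[0,0,0,0],[0,0,0,0],[0,0,0,0],[0,0,0,0]], jaw=20)

```text
t: 12.45
position: [0.4522, 0.2535, 0.1217]
ee_rot: [0.0, 1.0, 0.001, 0.001]
ft_force: [-0.3, 2.4, 6.1]
gripper_width: 0.0391
grasp_force: 45.4
```

step_arm(commands=[[0,0,-0.1,0],[0,0,-0.4,0],[0,0,-0.9,0],[0,0,-1.4,0],[0,0,-1.9,0],[0,0,-2.2,0],[0,0,-2.3,0],[0,-0.2,-2.3,0],[0,-0.6,-2.3,0],[0,-1.1,-2.3,0],[0,-1.7,-2.3,0],[0,-2.3,-2.3,0],[0,-2.9,-2.3,0],[0,-3.5,-2.3,0],[0,-4.1,-2.3,0],[0,-4.7,-2.3,0],[0,-5.3,-2.3,0],[0,-5.8,-2.3,0],[0,-6.2,-2.3,0],[0,-6.4,-2.3,0]])

```text
t: 14.45
position: [0.4505, -0.0689, 0.2343]
ee_rot: [0.001, 1.0, -0.0, -0.001]
ft_force: [-0.4, -0.0, -3.4]
gripper_width: 0.0387
grasp_force: 46.0
```

step_arm(commands=[[-0.1,-0.3,0,0],[-0.3,-0.8,0,0],[-0.5,-1.4,0,0],[-0.7,-2.0,0,0],[-0.85,-2.6,0,0],[-0.95,-3.2,0,0],[-1.05,-3.8,0,0],[-1.12,-4.3,0,0],[-1.16,-4.65,0,0],[-1.18,-4.88,0,0],[-1.18,-4.92,0,0],[-1.18,-4.92,0.2,0],[-1.18,-4.92,0.6,0],[-1.18,-4.92,1.0,0],[-1.18,-4.92,1.4,0],[-1.18,-4.92,1.8,0],[-1.18,-4.92,2.05,0],[-1.18,-4.92,2.2,0],[-1.18,-4.92,2.28,0],[-1.18,-4.92,2.28,0]])

```text
t: 16.45
position: [0.5104, -0.313, 0.1214]
ee_rot: [0.0, 1.0, -0.0, 0.0]
ft_force: [0.5, 0.9, -2.8]
gripper_width: 0.0385
grasp_force: 46.2
```

Grasp height minus 3 mm should be about 0.119.

step_arm(commands=[[0,0,0.02,0],[0,0,0.04,0],[0,0,0.05,0],[0,0,0.05,0]])

```text
t: 16.85
position: [0.5104, -0.3132, 0.1189]
ee_rot: [0.0, 1.0, -0.0, 0.0]
ft_force: [0.1, -0.6, -3.0]
gripper_width: 0.039
grasp_force: 46.2
```

step_arm(commands=[[0,0,0.02,0],[0,0,0.035,0],[0,0,0.035,0]])

```text
t: 17.15
position: [0.5107, -0.3132, 0.1187]
ee_rot: [0.0, 1.0, -0.0, 0.001]
ft_force: [-2.1, 2.2, 6.6]
gripper_width: 0.0393
grasp_force: 47.3
```

step_arm(commands=[[0,0,0,0],[0,0,0,0],[0,0,0,0],[0,0,0,0],[0,0,-0.3,0],[0,0,-0.8,0],[0,0,-1.4,0],[0,0,-2,0],[0.1,0.6,-2.2,0],[0.2,1.4,-2.2,0],[0.3,2.2,-2.2,0],[0.4,3.0,-2.2,0],[0.5,3.8,-2.2,0],[0.6,4.6,-2.2,0],[0.7,5.4,-2.2,0],[0.8,6.2,-2.2,0],[0.9,7,-2.2,0],[1,7.8,-2.2,0],[1.1,8.6,-2.2,0],[1.2,9.2,-2.2,0]], jaw=75)

```text
t: 19.15
position: [0.4501, 0.1489, 0.2284]
ee_rot: [-0.0, 1.0, 0.0, 0.001]
ft_force: [0.3, -0.6, -0.3]
gripper_width: 0.0641
grasp_force: 0.0
```

step_arm(commands=[[0,0.6,0,0],[0,1.4,0,0],[0.05,2.2,0,0],[0.05,2.9,0,0],[0.05,3.5,0,0],[0.05,3.8,0,0],[0.05,3.86,0,0],[0.05,3.86,0,0],[0.05,3.86,0.4,0],[0.05,3.86,0.9,0],[0.05,3.86,1.4,0],[0.05,3.86,1.7,0],[0.05,3.86,1.8,0],[0.05,3.86,1.82,0],[0.05,3.86,1.82,0]])

```text
t: 20.65
position: [0.4485, 0.3399, 0.1372]
ee_rot: [0.0, 1.0, 0.0, 0.001]
ft_force: [0.0, -0.2, 0.3]
gripper_width: 0.064
grasp_force: 0.0
```

step_arm(commands=[[0,0,0.02,0],[0,0,0.02,0],[0,0,0.02,0],[0,0,0.02,0],[0,0,0.02,0],[0,0,0.02,0],[0,0,0.02,0]], jaw=20)

```text
t: 21.35
position: [0.4484, 0.3403, 0.1359]
ee_rot: [0.0, 1.0, 0.001, 0.001]
ft_force: [-0.4, 0.6, 5.7]
gripper_width: 0.0337
grasp_force: 44.9
```

step_arm(commands=[[0,0,-0.1,0],[0,0,-0.4,0],[0,0,-0.9,0],[0,0,-1.4,0],[0,0,-1.9,0],[0,0,-2.2,0],[0,0,-2.3,0],[0,-0.2,-2.3,0],[0,-0.6,-2.3,0],[0,-1.1,-2.3,0],[0,-1.7,-2.3,0],[0,-2.3,-2.3,0],[0,-2.9,-2.3,0],[0,-3.5,-2.3,0],[0,-4.1,-2.3,0],[0,-4.7,-2.3,0],[0,-5.3,-2.3,0],[0,-5.9,-2.3,0],[0,-6.4,-2.3,0],[0,-6.8,-2.3,0]])

```text
t: 23.35
position: [0.447, -0.002, 0.249]
ee_rot: [0.001, 1.0, -0.0, -0.001]
ft_force: [0.6, 0.3, -1.2]
gripper_width: 0.0338
grasp_force: 45.2
```

step_arm(commands=[[0.05,-0.4,0,0],[0.1,-1,0,0],[0.15,-1.7,0,0],[0.2,-2.4,0,0],[0.3,-3.1,0,0],[0.35,-3.8,0,0],[0.4,-4.5,0,0],[0.45,-5.1,0,0],[0.5,-5.7,0,0],[0.52,-6.1,0,0],[0.52,-6.22,0,0],[0.52,-6.22,0.2,0],[0.52,-6.22,0.6,0],[0.52,-6.22,1.0,0],[0.52,-6.22,1.4,0],[0.52,-6.22,1.8,0],[0.52,-6.22,2.05,0],[0.52,-6.22,2.2,0],[0.52,-6.22,2.28,0],[0.52,-6.22,2.3,0]])

```text
t: 25.35
position: [0.4219, -0.311, 0.1351]
ee_rot: [0.0, 1.0, -0.0, 0.0]
ft_force: [-0.4, 0.2, -2.2]
gripper_width: 0.034
grasp_force: 45.3
```

step_arm(commands=[[0,0,0.02,0],[0,0,0.03,0],[0,0,0.03,0]])

```text
t: 25.65
position: [0.422, -0.3113, 0.1339]
ee_rot: [0.0, 1.0, -0.0, 0.0]
ft_force: [-0.3, -0.7, -2.2]
gripper_width: 0.034
grasp_force: 45.3
```

step_arm(commands=[[0,0,0.02,0],[0,0,0.03,0],[0,0,0.03,0]])

```text
t: 25.95
position: [0.4221, -0.3113, 0.1328]
ee_rot: [0.0, 1.0, -0.0, 0.001]
ft_force: [0.1, 1.1, 5.4]
gripper_width: 0.0337
grasp_force: 45.9
```

step_arm(commands=[[0,0,0,0],[0,0,0,0],[0,0,0,0],[0,0,0,0],[0,0,-0.3,0],[0,0,-0.8,0],[0,0,-1.4,0],[0,0,-1.9,0],[-0.1,0.6,-2,0],[-0.2,1.4,-2,0],[-0.4,2.2,-2,0],[-0.6,3.0,-2,0],[-0.8,3.8,-2,0],[-1,4.6,-2,0],[-1.2,5.4,-2,0],[-1.4,6.2,-2,0],[-1.6,7,-2,0],[-1.8,7.8,-2,0],[-2,8.6,-2,0],[-2.1,9.2,-2,0]], jaw=75)

```text
t: 27.95
position: [0.5274, 0.1512, 0.233]
ee_rot: [-0.0, 1.0, 0.0, 0.0]
ft_force: [0.5, -0.1, 0.8]
gripper_width: 0.064
grasp_force: 0.0
```

step_arm(commands=[[-0.03,0.5,0,0],[-0.06,1.1,0,0],[-0.1,1.7,0,0],[-0.12,2.05,0,0],[-0.12,2.15,0,0],[-0.12,2.15,0.3,0],[-0.12,2.15,0.8,0],[-0.12,2.15,1.3,0],[-0.12,2.15,1.5,0],[-0.12,2.15,1.5,0]])

```text
t: 28.95
position: [0.5326, 0.2553, 0.1561]
ee_rot: [0.001, 1.0, -0.001, -0.001]
ft_force: [0.0, -0.1, 0.1]
gripper_width: 0.0638
grasp_force: 0.0
```

Run:
```python
from h import *
print(r.get_obs()['position'])
shot('wrist','w2')
p,d=shot('top','t2');W=pts('top',d)
for n,z,x in(('round',.149,.601),('sq',.141,.511),('can',.157,.421)):
    m=(abs(W[...,2]-z)<.006)&(abs(W[...,0]-x)<.035)&(abs(W[...,1]+.313)<.05); q=W[m]
    print(n,len(q),cv2.minAreaRect(q[:,:2].astype(np.float32)*1000),q[:,2].mean())
```

```text
[0.53259623 0.25532035 0.15613541]
round 212 ((600.99072265625, -312.0702209472656), (35.598052978515625, 37.50836181640625), 49.868797302246094) 0.14883429040926896
sq 240 ((509.100341796875, -308.998779296875), (37.58977508544922, 37.33061218261719), 87.1036605834961) 0.14098227569398233
can 201 ((422.2930908203125, -309.6737060546875), (33.540828704833984, 33.78371810913086), 15.845693588256836) 0.1567478884206935
```

View pics/w2.png

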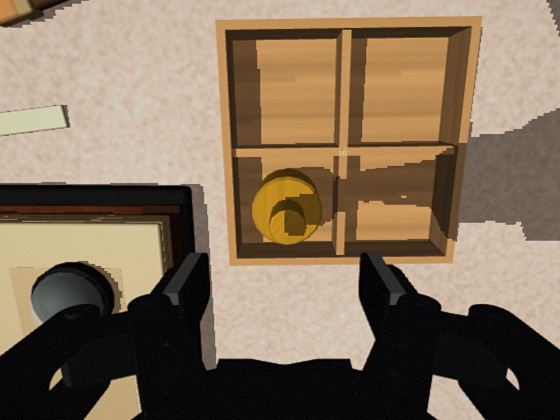

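All three stand upright on the mat, with their cap heights matching. The brass knob at (288,222) is centred between the jaws. I'll go down for the weight.

step_arm(commands=[[-0.04,0.03,0.4,0],[-0.04,0.03,0.9,0],[-0.04,0.03,1.4,0],[-0.04,0.03,1.7,0],[-0.04,0.03,1.83,0],[-0.04,0.03,1.87,0],[-0.04,0.03,1.87,0]])

```text
t: 29.75
position: [0.5355, 0.2581, 0.0646]
ee_rot: [0.0, 1.0, 0.0, 0.001]
ft_force: [-0.1, -0.5, 0.1]
gripper_width: 0.064
grasp_force: 0.0
```

step_arm(commands=[[0,0,0,0],[0,0,0,0],[0,0,0,0],[0,0,0,0],[0,0,0,0],[0,0,0,0],[0,0,0,0],[0,0,0,0]], jaw=0, newtons=80)

```text
t: 30.55
position: [0.5354, 0.2577, 0.0644]
ee_rot: [0.0, 1.0, 0.0, 0.001]
ft_force: [-0.7, -0.9, 5.5]
gripper_width: 0.0215
grasp_force: 78.1
```

step_arm(commands=[[0,0,-0.1,0],[0,0,-0.4,0],[0,0,-0.9,0],[0,0,-1.4,0],[0,0,-1.9,0],[0,0,-2.0,0],[0,0,-2.0,0],[0,-0.2,-2.0,0],[-0.1,-0.6,-2.0,0],[-0.3,-1.1,-2.0,0],[-0.5,-1.7,-2.0,0],[-0.7,-2.3,-2.0,0],[-0.9,-2.9,-2.0,0],[-1.1,-3.5,-2.0,0],[-1.3,-4.1,-2.0,0],[-1.5,-4.7,-2.0,0],[-1.7,-5.3,-2.0,0],[-1.9,-5.8,-2.0,0],[-2.0,-6.2,-2.0,0],[-2.11,-6.43,-2.0,0]])

```text
t: 32.55
position: [0.6397, -0.0658, 0.1615]
ee_rot: [0.001, 1.0, -0.0, -0.002]
ft_force: [0.5, 1.0, -8.1]
gripper_width: 0.0217
grasp_force: 79.2
```

step_arm(commands=[[0,0,0,0],[0,0,0,0],[0,0,0.2,0],[0,0,0.4,0],[0,0,0.6,0],[0,0,0.6,0]])

```text
t: 33.15
position: [0.6393, -0.0632, 0.131]
ee_rot: [-0.0, 1.0, 0.0, -0.002]
ft_force: [-0.1, -0.6, -8.1]
gripper_width: 0.0218
grasp_force: 79.4
```

Run:
```python
from h import *
print(r.get_obs()['position'])
shot('wrist','w3')
```

```text
[ 0.63932774 -0.06321137  0.13097103]
```

View pics/w3.png

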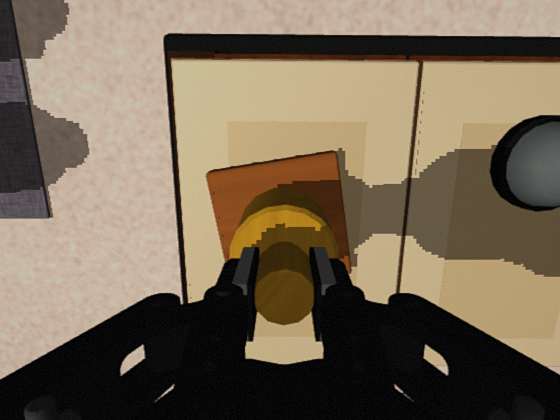

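The weight hangs upright over the board, with its centre column at 284 and the board spanning about 208–350. I'll lower it slowly.

step_arm(commands=[[-0.02,-0.02,0.08,0],[-0.02,-0.02,0.15,0],[-0.02,-0.02,0.19,0],[-0.02,-0.02,0.22,0],[-0.02,-0.02,0.22,0]])

```text
t: 33.7
position: [0.6413, -0.0647, 0.1223]
ee_rot: [0.0, 1.0, 0.0, -0.0]
ft_force: [-0.2, -0.3, -8.1]
gripper_width: 0.0217
grasp_force: 79.4
```

step_arm(commands=[[0,0,0.02,0],[0,0,0.03,0],[0,0,0.03,0]])

```text
t: 34.0
position: [0.6414, -0.0647, 0.121]
ee_rot: [0.0, 1.0, -0.0, -0.0]
ft_force: [-0.3, 0.2, -8.1]
gripper_width: 0.0218
grasp_force: 79.4
```

step_arm(commands=[[0,0,0.02,0],[0,0,0.04,0],[0,0,0.04,0]])

```text
t: 34.3
position: [0.6414, -0.0647, 0.1188]
ee_rot: [0.0, 1.0, 0.0, -0.0]
ft_force: [0.3, 0.9, -7.9]
gripper_width: 0.0216
grasp_force: 79.4
```

step_arm(commands=[[0,0,0.015,0],[0,0,0.015,0],[0,0,0.015,0]])

```text
t: 34.6
position: [0.6415, -0.0647, 0.1186]
ee_rot: [0.0, 1.0, -0.0, 0.0]
ft_force: [-0.9, -0.9, -5.7]
gripper_width: 0.0221
grasp_force: 79.9
```

step_arm(commands=[[0,0,0.015,0],[0,0,0.02,0],[0,0,0.02,0]])

```text
t: 34.9
position: [0.6416, -0.0648, 0.1185]
ee_rot: [0.0, 1.0, -0.0, 0.001]
ft_force: [-4.5, -0.4, 6.1]
gripper_width: 0.0218
grasp_force: 80.9
```

step_arm(commands=[[0,0,0,0],[0,0,0,0],[0,0,0,0],[0,0,0,0],[0,0,-0.2,0],[0,0,-0.5,0],[0,0,-1.0,0],[0,0,-1.6,0],[0,0,-2.2,0],[0,0,-2.3,0]], jaw=75, newtons=45)

```text
t: 35.9
position: [0.6424, -0.0648, 0.2382]
ee_rot: [0.0, 1.0, -0.0, 0.004]
ft_force: [-0.8, -0.4, 0.2]
gripper_width: 0.0637
grasp_force: 0.0
```

step_arm(commands=[[0.3,-0.3,0,0],[0.8,-0.8,0,0],[1.4,-1.5,0,0],[2,-2.2,0,0],[2.6,-2.9,0,0],[3.2,-3.6,0,0],[3.8,-4.3,0,0],[4.2,-4.75,0,0],[4.38,-4.92,0,0],[4.38,-4.92,0,0],[4.38,-4.92,0,0]])

```text
t: 37.0
position: [0.4228, -0.3102, 0.2326]
ee_rot: [0.0, 1.0, 0.0, 0.0]
ft_force: [0.2, 1.0, 0.9]
gripper_width: 0.0643
grasp_force: 0.0
```

Run:
```python
from h import *
print(r.get_obs()['position'])
p,d=shot('top','t3');W=pts('top',d)
def f(n,z,x,y,e=.045):
    m=(abs(W[...,2]-z)<.006)&(abs(W[...,0]-x)<e)&(abs(W[...,1]-y)<e); q=W[m]
    print(n,len(q),cv2.minAreaRect(q[:,:2].astype(np.float32)*1000),q[:,2].mean())
f('knob',.138,.64,-.065); f('board',.060,.64,-.065); f('magn',.0714,.6,.094)
```

```text
[ 0.42283033 -0.31017755  0.23255912]
knob 80 ((640.5372314453125, -65.22368621826172), (21.470048904418945, 21.894882202148438), 41.52400588989258) 0.1379913563324327
board 556 ((640.0977172851562, -64.87162780761719), (80.15637969970703, 79.8587646484375), 9.467819213867188) 0.06004148367163757
magn 211 ((602.0618286132812, 95.03120422363281), (45.91876220703125, 45.132076263427734), 2.575193166732788) 0.0725566103839171
```

step_arm(commands=[[0,-0.02,0.4,0],[0,-0.02,0.9,0],[0,-0.02,1.4,0],[0,-0.02,1.75,0],[0,-0.02,1.92,0],[0,-0.02,1.97,0],[0,-0.02,1.97,0]])

```text
t: 37.75
position: [0.4228, -0.3113, 0.1343]
ee_rot: [-0.0, 1.0, -0.0, 0.0]
ft_force: [-0.0, -0.3, -0.4]
gripper_width: 0.0639
grasp_force: 0.0
```

step_arm(commands=[[0,0,0,0],[0,0,0,0],[0,0,0,0],[0,0,0,0],[0,0,0,0],[0,0,0,0],[0,0,0,0]], jaw=20)

```text
t: 38.45
position: [0.4227, -0.3117, 0.1349]
ee_rot: [0.0, 1.0, -0.0, 0.001]
ft_force: [0.2, 2.4, 5.9]
gripper_width: 0.0338
grasp_force: 44.8
```

step_arm(commands=[[0,0,-0.1,0],[0,0,-0.4,0],[0,0,-0.9,0],[0,0,-1.4,0],[0,0,-1.9,0],[0,0,-2.2,0],[0,0,-2.3,0],[0,0.2,-2.3,0],[0,0.6,-2.3,0],[0,1.1,-2.3,0],[0,1.7,-2.3,0],[0,2.3,-2.3,0],[0,2.9,-2.3,0],[0,3.5,-2.3,0],[0,4.1,-2.3,0],[0,4.7,-2.3,0],[0,5.3,-2.3,0],[-0.1,5.9,-2.3,0],[-0.2,6.4,-2.3,0],[-0.3,6.8,-2.3,0]])

```text
t: 40.45
position: [0.4367, 0.0302, 0.2478]
ee_rot: [-0.0, 1.0, 0.0, -0.001]
ft_force: [0.5, -0.6, -1.0]
gripper_width: 0.0335
grasp_force: 45.2
```

step_arm(commands=[[-0.05,0.4,0,0],[-0.1,1,0,0],[-0.15,1.7,0,0],[-0.2,2.4,0,0],[-0.24,3.1,0,0],[-0.24,3.8,0,0],[-0.24,4.5,0,0],[-0.24,5.1,0,0],[-0.24,5.7,0,0],[-0.24,6.05,0,0],[-0.24,6.2,0,0],[-0.24,6.2,0,0],[-0.24,6.2,0,0]])

```text
t: 41.75
position: [0.4496, 0.3375, 0.2488]
ee_rot: [0.0, 1.0, -0.0, -0.0]
ft_force: [-0.4, 0.3, -2.2]
gripper_width: 0.0338
grasp_force: 45.3
```

step_arm(commands=[[0.02,0.05,0,0],[0.02,0.05,0.2,0],[0.02,0.05,0.6,0],[0.02,0.05,1.0,0],[0.02,0.05,1.4,0],[0.02,0.05,1.75,0],[0.02,0.05,2.0,0],[0.02,0.05,2.12,0],[0.02,0.05,2.18,0],[0.02,0.05,2.2,0],[0.02,0.05,2.2,0]])

```text
t: 42.85
position: [0.4489, 0.341, 0.1394]
ee_rot: [0.0, 1.0, 0.0, 0.0]
ft_force: [-0.7, 0.0, -1.7]
gripper_width: 0.0334
grasp_force: 45.4
```

step_arm(commands=[[0,0,0.02,0],[0,0,0.03,0],[0,0,0.03,0]])

```text
t: 43.15
position: [0.4489, 0.3411, 0.1379]
ee_rot: [0.0, 1.0, 0.0, 0.0]
ft_force: [-0.7, 0.7, 2.0]
gripper_width: 0.0339
grasp_force: 45.7
```

step_arm(commands=[[0,0,0,0],[0,0,0,0],[0,0,0,0],[0,0,0,0],[0,0,-0.3,0],[0,0,-0.8,0],[0,0,-1.4,0],[0,0,-1.8,0],[0,-0.5,-1.9,0],[0,-1.2,-1.9,0],[0,-2,-1.9,0],[0,-2.8,-1.9,0],[-0.2,-3.6,-1.9,0],[-0.4,-4.4,-1.9,0],[-0.6,-5.2,-1.9,0],[-0.8,-6,-1.9,0],[-1,-6.8,-1.9,0],[-1.2,-7.6,-1.9,0],[-1.24,-8.4,-1.9,0],[-1.24,-9.2,-1.9,0]], jaw=75)

```text
t: 45.15
position: [0.5105, -0.1209, 0.2334]
ee_rot: [0.0, 1.0, -0.0, 0.0]
ft_force: [-0.4, 1.6, 0.1]
gripper_width: 0.0642
grasp_force: 0.0
```

step_arm(commands=[[0,-0.7,0,0],[0,-1.4,0,0],[0,-2.1,0,0],[0,-2.8,0,0],[0,-3.4,0,0],[0,-3.75,0,0],[0,-3.88,0,0],[0,-3.88,0,0],[0,-3.88,0.5,0],[0,-3.88,1,0],[0,-3.88,1.5,0],[0,-3.88,1.7,0],[0,-3.88,1.8,0],[0,-3.88,1.8,0]])

```text
t: 46.55
position: [0.5105, -0.3126, 0.1428]
ee_rot: [-0.0, 1.0, -0.0, 0.0]
ft_force: [-0.7, 0.1, -0.3]
gripper_width: 0.0641
grasp_force: 0.0
```

step_arm(commands=[[0,-0.01,0.2,0],[0,-0.01,0.4,0],[0,-0.01,0.46,0],[0,-0.01,0.46,0]])

```text
t: 46.95
position: [0.51, -0.3135, 0.1185]
ee_rot: [0.0, 1.0, 0.0, -0.001]
ft_force: [0.5, -0.3, 0.3]
gripper_width: 0.064
grasp_force: 0.0
```

step_arm(commands=[[0,0,0,0],[0,0,0,0],[0,0,0,0],[0,0,0,0],[0,0,0,0],[0,0,0,0],[0,0,0,0]], jaw=20)

```text
t: 47.65
position: [0.5105, -0.3135, 0.1198]
ee_rot: [0.0, 1.0, 0.0, 0.0]
ft_force: [-0.6, 2.1, 4.8]
gripper_width: 0.039
grasp_force: 45.8
```

step_arm(commands=[[0,0,-0.1,0],[0,0,-0.4,0],[0,0,-0.9,0],[0,0,-1.4,0],[0,0,-1.9,0],[0,0,-2.2,0],[0,0,-2.3,0],[0.1,0.2,-2.3,0],[0.3,0.6,-2.3,0],[0.5,1.1,-2.3,0],[0.7,1.7,-2.3,0],[0.9,2.3,-2.3,0],[1,2.9,-2.3,0],[1.1,3.5,-2.3,0],[1.15,4.1,-2.3,0],[1.18,4.7,-2.3,0],[1.18,5.3,-2.3,0],[1.18,5.9,-2.3,0],[1.18,6.4,-2.3,0],[1.18,6.8,-2.3,0]])

```text
t: 49.65
position: [0.4503, 0.0279, 0.2332]
ee_rot: [-0.0, 1.0, -0.0, -0.001]
ft_force: [0.8, -0.3, -3.5]
gripper_width: 0.0388
grasp_force: 46.2
```

step_arm(commands=[[-0.02,0.4,0,0],[-0.02,1,0,0],[-0.02,1.7,0,0],[-0.02,2.4,0,0],[-0.02,3.1,0,0],[-0.02,3.7,0,0],[-0.02,4.2,0,0],[-0.02,4.45,0,0],[-0.02,4.51,0,0],[-0.02,4.51,0,0],[-0.02,4.51,0,0]])

```text
t: 50.75
position: [0.4525, 0.2509, 0.2342]
ee_rot: [0.001, 1.0, -0.0, -0.0]
ft_force: [-0.1, -0.4, -3.5]
gripper_width: 0.039
grasp_force: 46.5
```

step_arm(commands=[[0.01,0.05,0,0],[0.01,0.05,0.2,0],[0.01,0.05,0.6,0],[0.01,0.05,1.0,0],[0.01,0.05,1.4,0],[0.01,0.05,1.75,0],[0.01,0.05,2.0,0],[0.01,0.05,2.12,0],[0.01,0.05,2.18,0],[0.01,0.05,2.2,0],[0.01,0.05,2.2,0]])

```text
t: 51.85
position: [0.4524, 0.2545, 0.1249]
ee_rot: [0.0, 1.0, 0.0, 0.0]
ft_force: [-0.0, 0.2, -2.2]
gripper_width: 0.0388
grasp_force: 46.4
```

step_arm(commands=[[0,0,0.02,0],[0,0,0.03,0],[0,0,0.03,0]])

```text
t: 52.15
position: [0.4522, 0.2544, 0.1229]
ee_rot: [0.0, 1.0, 0.0, 0.0]
ft_force: [0.5, -0.8, -2.8]
gripper_width: 0.0386
grasp_force: 46.4
```

step_arm(commands=[[0,0,0.02,0],[0,0,0.03,0],[0,0,0.03,0]])

```text
t: 52.45
position: [0.4525, 0.2546, 0.1227]
ee_rot: [0.0, 1.0, 0.0, 0.001]
ft_force: [-2.6, -1.1, 6.4]
gripper_width: 0.0387
grasp_force: 47.2
```

step_arm(commands=[[0,0,0,0],[0,0,0,0],[0,0,0,0],[0,0,0,0],[0,0,-0.3,0],[0,0,-0.8,0],[0,0,-1.4,0],[0,0,-2,0],[-0.1,-0.5,-2.2,0],[-0.3,-1.2,-2.2,0],[-0.5,-2,-2.2,0],[-0.7,-2.8,-2.2,0],[-0.9,-3.6,-2.2,0],[-1.1,-4.4,-2.2,0],[-1.3,-5.2,-2.2,0],[-1.5,-6,-2.2,0],[-1.7,-6.8,-2.2,0],[-1.9,-7.6,-2.2,0],[-2.1,-8.4,-2.2,0],[-2.3,-9.2,-2.2,0]], jaw=75)

```text
t: 54.45
position: [0.567, -0.2075, 0.2325]
ee_rot: [0.0, 1.0, -0.0, 0.001]
ft_force: [0.6, 0.4, 1.0]
gripper_width: 0.0643
grasp_force: 0.0
```

step_arm(commands=[[-0.2,-0.5,0,0],[-0.4,-1,0,0],[-0.55,-1.6,0,0],[-0.65,-1.95,0,0],[-0.67,-2.15,0,0],[-0.67,-2.16,0,0],[-0.67,-2.16,0.5,0],[-0.67,-2.16,1,0],[-0.67,-2.16,1.4,0],[-0.67,-2.16,1.6,0],[-0.67,-2.16,1.6,0]])

```text
t: 55.55
position: [0.5998, -0.3127, 0.1505]
ee_rot: [-0.0, 1.0, 0.0, -0.001]
ft_force: [0.1, 0.2, 0.9]
gripper_width: 0.0643
grasp_force: 0.0
```

step_arm(commands=[[-0.02,-0.01,0.2,0],[-0.02,-0.01,0.35,0],[-0.02,-0.01,0.41,0],[-0.02,-0.01,0.41,0]])

```text
t: 55.95
position: [0.6012, -0.3141, 0.1304]
ee_rot: [0.0, 1.0, 0.0, -0.0]
ft_force: [-0.7, -0.1, 1.1]
gripper_width: 0.0639
grasp_force: 0.0
```

step_arm(commands=[[0,0,0,0],[0,0,0,0],[0,0,0,0],[0,0,0,0],[0,0,0,0],[0,0,0,0],[0,0,0,0]], jaw=20)

```text
t: 56.65
position: [0.6015, -0.3142, 0.1314]
ee_rot: [0.0, 1.0, -0.0, 0.0]
ft_force: [0.7, 1.6, 5.7]
gripper_width: 0.0367
grasp_force: 45.7
```

step_arm(commands=[[0,0,-0.1,0],[0,0,-0.4,0],[0,0,-0.9,0],[0,0,-1.4,0],[0,0,-1.9,0],[0,0,-2.3,0],[0.2,0,-2.4,0],[0.5,0,-2.4,0],[0.8,0.1,-2.4,0],[1.1,0.4,-2.4,0],[1.3,0.9,-2.4,0],[1.35,1.5,-2.4,0],[1.35,2.1,-2.4,0],[1.35,2.7,-2.4,0],[1.35,3.3,-2.4,0],[1.35,3.9,-2.4,0],[1.35,4.5,-2.4,0],[1.35,5.1,-2.4,0],[1.35,5.6,-2.4,0],[1.35,5.9,-2.4,0]])

```text
t: 58.65
position: [0.533, -0.0179, 0.2496]
ee_rot: [-0.0, 1.0, 0.0, -0.001]
ft_force: [0.5, -0.3, -1.9]
gripper_width: 0.0368
grasp_force: 45.6
```

step_arm(commands=[[0,0.4,0,0],[0,1,0,0],[-0.05,1.7,0,0],[-0.06,2.4,0,0],[-0.06,3.1,0,0],[-0.06,3.8,0,0],[-0.06,4.5,0,0],[-0.06,5.2,0,0],[-0.06,5.8,0,0],[-0.06,6.4,0,0],[-0.06,6.9,0,0],[-0.06,7.1,0,0],[-0.06,7.16,0,0],[-0.06,7.16,0,0],[-0.06,7.16,0,0]])

```text
t: 60.15
position: [0.5373, 0.3377, 0.2509]
ee_rot: [0.001, 1.0, -0.0, 0.0]
ft_force: [0.2, 0.4, -3.4]
gripper_width: 0.0366
grasp_force: 45.9
```

step_arm(commands=[[0,0.02,0,0],[0,0.02,0.2,0],[0,0.02,0.6,0],[0,0.02,1.0,0],[0,0.02,1.4,0],[0,0.02,1.8,0],[0,0.02,2.05,0],[0,0.02,2.2,0],[0,0.02,2.27,0],[0,0.02,2.29,0],[0,0.02,2.29,0]])

```text
t: 61.25
position: [0.5374, 0.34, 0.137]
ee_rot: [0.0, 1.0, 0.0, 0.0]
ft_force: [-0.3, -0.4, -2.7]
gripper_width: 0.0363
grasp_force: 45.9
```

step_arm(commands=[[0,0,0.02,0],[0,0,0.03,0],[0,0,0.03,0]])

```text
t: 61.55
position: [0.5372, 0.3399, 0.135]
ee_rot: [0.0, 1.0, 0.0, 0.0]
ft_force: [0.3, 0.3, -3.1]
gripper_width: 0.0365
grasp_force: 45.9
```

step_arm(commands=[[0,0,0.02,0],[0,0,0.03,0],[0,0,0.03,0]])

```text
t: 61.85
position: [0.5374, 0.34, 0.1344]
ee_rot: [0.0, 1.0, 0.0, 0.001]
ft_force: [-0.4, -0.2, 4.9]
gripper_width: 0.0368
grasp_force: 46.7
```

Contact. I'll release, rise and back away to the side.

step_arm(commands=[[0,0,0,0],[0,0,0,0],[0,0,0,0],[0,0,0,0],[0,0,-0.3,0],[0,0,-0.8,0],[0,0,-1.4,0],[0,0,-2,0],[0.4,0.2,-2.2,0],[1,0.6,-2.2,0],[1.8,1,-2.2,0],[2.6,1.4,-2.2,0],[3.4,1.8,-2.2,0],[4.2,2.2,-2.2,0],[5,2.6,-2.2,0],[5.8,3,-2.2,0],[6.4,3.3,-2.2,0],[6.8,3.5,-2.2,0],[6.9,3.5,-2.2,0],[6.9,3.5,-2.2,0]], jaw=75)

```text
t: 63.85
position: [0.1917, 0.5151, 0.2442]
ee_rot: [-0.0, 1.0, 0.0, 0.0]
ft_force: [0.2, -0.5, 0.9]
gripper_width: 0.0644
grasp_force: 0.0
```

Run:
```python
from h import *
print(r.get_obs()['position'],r.get_obs()['t'])
p,d=shot('top','t4');W=pts('top',d)
def f(n,z,x,y,e=.035):
    m=(abs(W[...,2]-z)<.006)&(abs(W[...,0]-x)<e)&(abs(W[...,1]-y)<e); q=W[m]
    print(n,len(q),cv2.minAreaRect(q[:,:2].astype(np.float32)*1000),q[:,2].mean())
f('round',.152,.536,.3386);f('can',.160,.448,.3408);f('sq',.1435,.4513,.2554)
f('knob',.138,.64,-.065)
```

```text
[0.19172945 0.51506223 0.24421884] 63.85
round 230 ((536.6316528320312, 340.3045959472656), (37.2936897277832, 36.19261932373047), 84.70220184326172) 0.1521057680337873
can 209 ((447.8538818359375, 341.50823974609375), (32.892417907714844, 32.347312927246094), 2.077876091003418) 0.15990364462480147
sq 255 ((450.0932312011719, 256.4416198730469), (38.752052307128906, 37.737571716308594), 88.16667938232422) 0.14411007668231318
knob 81 ((640.521240234375, -64.77566528320312), (21.815683364868164, 22.364612579345703), 36.30086898803711) 0.13791386243158357
```

View pics/t4.png

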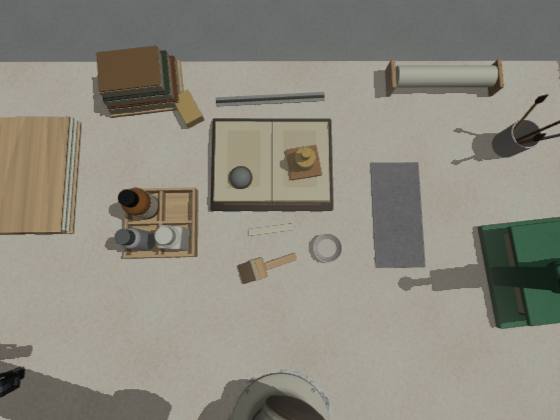

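The view shows both bottles and the can back in their bays, within 2 mm of where they started. The weight is centred on the board at (303,158), and the magnifier (241,177) and brush (265,267) haven't moved.

```bash
python3 -c "
from plant import ticket
print(ticket.finish_job())"
```

```text
the job is handed in; nothing more can be done
None
```

The job is handed in: the weight stands about 1 mm from the centre of the pressing board, both bottles and the can are back upright in their own bays within about 2 mm of where they started, and the magnifier and brush were not touched (about 64 s used; no verdict was returned).

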